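Shut the centrifuge lid and lock its quarter-turn fastener

ROBOT

A 6-joint arm with a two-finger parallel gripper is mounted at the origin on a cart in front of the work surface, level with it; the furniture and walls round the work are solid. World frame = base frame: x ahead of the robot, y to its left, z up, the work surface at z = 0. Lengths are in m, angles in degrees, forces in N, time in s.
With the tool pointing down it reaches from about 0.25 to 0.775 m from the base axis. Payload 4 kg.
Tool frame: the origin (TCP) lies at the very end of the fingers, on their centre line; the grasp point (between the pads) lies 19 mm behind it (ctrl.grip_depth is the distance from the TCP to the grasp point, in m); z points along the fingers, y is the line along which they close (so a half turn about z gives the same grasp; the last joint's range is limited). The gripper opens to 85 mm and grips with 20 to 120 N. Pads are 22 mm wide; open, the fingers measure 114 mm over their backs; the gripper's body (76 mm by 85 mm) begins 54 mm behind the grasp point. The pads swing forward as they close: fully open they stand 13 mm farther back than shut.
Start: joints at [68.921, 4.996, 78.535, -0, 96.463, -5.907], TCP at [0.144, 0.531, 0.231] pointing down, gripper open.
Joint ranges: [-177.83, 177.83], [-43.37, 116.18], [15.69, 146.23], [-61.86, 241.86], [9.47, 152.12], [-147.06, 147.06]. Speed limits (degrees/s): [159.86, 159.86, 180, 180, 180, 180].

INTERFACE

Orientations are given as a 3x3 rotation matrix whose columns are the frame's x, y, z axes.
In Python, from cell import ctrl gives the robot as it stands.
- The arm moves only by the tool drive_tool, never from a script. Its argument "moves" is a list of rows, each an object of numbers: "dx", "dy", "dz": the shift along the tool's x, y, z in m; "ax", "ay", "az": the turn, a rotation vector about the tool's x, y, z in degrees; "grip": the finger opening in m, from 0 to 0.0854. A call has 1 to 20 rows; each row shifts and turns the commanded pose from where the row before left it, along the tool's axes as they then stand; what a row does not reach is not made up. A row lasts 1/8 s, in which the tool goes at most 62.5 mm and 10.7 degrees, less where a joint would pass 70% of its speed; a pose out of reach is approached as far as the arm can. A call is refused whole if a number of a shift passes 0.0625 or a number of a turn 10.7, either way. A call with a gripper value outside its range is refused whole. The fingers move at their own pace and stop on an object; the grip force is fixed at half the most. Time passes only in rows, so rows that do not move let the fingers close. It gives the time, the measured TCP pose, the force, the opening and the grip force at its end, in the units of the state.
- ctrl.state(): the state, without advancing time (a new reading comes with each control period).
- ctrl.read_camera(name): name is "scene" or "top" or "wrist"; returns the picture (400x640x3 uint8, red, green, blue); there is no depth.
- ctrl.camera_info(name): a dict with "fx", "fy", "cx", "cy" (pixels), "dist_coeffs" ([k1, k2, p1, p2, k3] as OpenCV has them; the pictures are not rectified), "R" (3x3) and "t" (3): a world point X has camera coordinates R X + t. Camera axes: x right, y down, z forward; pixel columns grow to the right and rows downward; lengths in m; the calibration is good to about 2 mm. A picture is of the moment at which its call begins: read the wrist's pose just before it. camera_info takes no time and is no camera call; for the wrist camera it gives the pose at the moment of the call.
- ctrl.close_job(): hands the job in; it is judged then, once.
The state is a dict: "clock": time; "qpos": joint angles; "dq": joint speeds; "joint_torque": joint torques, N m; "tool_pos": TCP position; "eef_rot": TCP orientation; "ft_force": force on the tool from outside, world axes, zero at the start; "ft_torque": the same for the moment, N m; "gripper_width": opening from 0.0 (shut) to 1.0 (fully open); "gripper_force": force on a finger pad.
Only numpy, scipy, OpenCV 4.12 (cv2) and the standard library are available. Lean on these libraries where they do the work, as an engineer would, in place of code of your own. Each camera call takes 0.05 s, during which the arm holds its last target. There are 200 camera calls.

TASK

The bench centrifuge is loaded and its lid stands open: push the lid down shut with the fingertips, then set a fingertip in the slot of the round quarter-turn fastener at the front of the lid, press the lid down against its spring pins and turn the fastener clockwise (seen from above) a full quarter turn to its stop, so that the lid stays down by itself. Only touch and push: do not pinch anything or swing the lid further open, leave the pots, bottles and tape standing round the centrifuge where they are, and finish clear of everything.

Things in the scene. Friction and masses are not known exactly. Their poses are not given: they have to be found in the camera images.
- centrifuge: bench centrifuge, fixed; white housing 300 mm deep (x) by 250 mm wide (y), deck 115 mm above the bench; its front with display and knobs faces the robot, yaw within 0.3 rad. Origin on the bench under its middle, x towards its back (hinge side), y to its left, z up. Inside the front of the deck sits the steel keeper, and two spring pins (travel 8 mm) lift the unlocked lid.
- lid (a joint): opening angle of the lid (rad): 0 = shut, grows as the front edge rises; starts between 0.35 and 0.7, end stop 1.1. Counterbalanced: stays where it is left, about 1 N at the front edge moves it. Over the last 0.031 rad (8 mm at the front) the spring pins push back, about 5 N when fully shut, and lift it that far again if it is let go unlocked.
- lid_hinge (a point): middle of the hinge line, 117 mm above the bench, at the back. Its axes turn with the lid: x from front edge to hinge, y to the left, z out of the upper face. The grey lid is a plate 302 mm (x) by 260 mm (y), 14 mm thick, reaching from here to x = -302 mm; underside at z = 0, upper face at z = 14 mm; a clear round window of 130 mm lies at x = -105 mm
- lid_corner_left (a point): point on the upper face of the lid near its front left corner, 260 mm from the hinge line and 85 mm left of the middle: flat and free, a place to push, though nearer the fan
- lid_corner_right (a point): the same near the front right corner, 85 mm right of the middle, well clear of the fan
- fastener (a joint): turn of the fastener (rad): 0 = open, slot across the lid; grows clockwise seen from above; 1.571 = locked, at its stop, slot front to back. Starts at 0 to 0.25. Stiff (0.06 N m), stays where left. From 0.6 its tongue runs under the keeper's ramp and draws the lid down; a lid not within 4 mm of shut jams (over 20 N). Turned before shutting, the tongue lands on the keeper and the lid stays up.
- slot (a point): centre of the slot's floor, on the turning axis, 235 mm from the hinge line, 6 mm above the lid's underside. The fastener is a bare metal disc of 95 mm, its top 14 mm above this point (6 mm above the lid). The slot is a straight trough 30 mm wide, 76 mm long, 14 mm deep, flat floor, centred on the axis. Own y along the slot, x across it, z out of the lid; turns with the fastener
- fan_cage (a point): middle of the cage of the tall desk fan, fixed furniture to the left of and behind the centrifuge: an upright disc about 410 mm across and 115 mm thick, facing roughly the robot, on a stem and a foot (200 mm) below it. Hard: keep the arm and the gripper on its near side and to its right
- specimen_cup_4: red-lidded specimen pot, 65 mm across, 58 mm tall, loose, stands to the left of the centrifuge; origin under its centre
- specimen_cup_2: white specimen pot, 60 mm across, 50 mm tall, loose, to the left of the centrifuge; origin under its centre
- dropper_2: small dropper bottle, 27 mm across, 62 mm tall, loose, to the right of the centrifuge; origin under its centre
- control_vial_1: small capped vial, 24 mm across, 34 mm tall, loose, to the right of the centrifuge; origin under its centre
- tape_roll: roll of tape lying flat, 67 mm across, 18 mm tall, loose, on the bench in front of and to the left of the centrifuge; origin under its centre

How it is judged:
By the outcome, as a careful person would: the job done as asked, in the order asked, and still so for the second after the job is handed in, with the robot touching nothing.
It also fails if it takes over 54 s, if anything falls off the work surface, if the arm or the gripper's body presses on something with over 40 N, if the wrist force passes 120 N, or if a joint passes its speed limit or range.

## Working session

There is one attempt and no reset: what is moved stays moved. The work goes in short steps, Python scripts to look and compute and a tool call to move; the robot and the scene stay as the last step left them, time stands still between calls to the robot, and variables do not carry over. Pictures are saved under pics/ and viewed, at most 10 in all, crops included, and the job is handed in when it is done.

Besides the shell and the picture viewer there is one more tool, called after ">>>" as name([rows], argument=value, ...), one row to a line, values as JSON. drive_tool: Moves the arm, as the interface text tells. Its arguments: {"type":"object","properties":{"moves":{"type":"array"}},"required":["moves"]}

```bash
ls; mkdir -p pics
python3 - <<'E'
from cell import ctrl
import cv2
for n in ("scene","top"):
    im=ctrl.read_camera(n); cv2.imwrite(f"pics/{n}0.png",im[:,:,::-1])
    print(n,ctrl.camera_info(n))
print(ctrl.state())
E
```

```text
pics
scene {'fx': 394.3308215457294, 'fy': 394.3308215457294, 'cx': 319.234774601255, 'cy': 199.6695222322183, 'dist_coeffs': array([-0.05561315,  0.        ,  0.        ,  0.        ,  0.        ]), 'R': array([[ 0.28014492, -0.95995078, -0.00365086],
       [-0.67199668, -0.1933918 , -0.71485668],
       [ 0.68552118,  0.20271683, -0.69926147]]), 't': array([-0.1478188 ,  0.55834597,  0.89603259])}
top {'fx': 378.34556382066137, 'fy': 378.34556382066137, 'cx': 317.24666050096897, 'cy': 199.18117786884278, 'dist_coeffs': array([-0.09034326,  0.        ,  0.        ,  0.        ,  0.        ]), 'R': array([[ 0.0659119 , -0.99778209,  0.00930179],
       [-0.86224999, -0.06164543, -0.50271741],
       [ 0.50217584,  0.02511459, -0.86440076]]), 't': array([-0.04599595,  0.60523204,  1.16036667])}
{'clock': 0.1, 'qpos': array([ 6.89213189e+01,  5.03569162e+00,  7.86184243e+01, -3.05053318e-04,
        9.64639081e+01, -5.90812568e+00]), 'dq': array([ 2.39172210e-03, -1.02303631e-01, -3.20883141e-01, -5.57838315e-02,
       -1.53497086e-02,  2.82556421e-05]), 'joint_torque': array([ 2.35512991e-03, -3.53017473e+01, -3.14219391e+01, -6.34560479e-05,
        7.90100457e-03,  3.78885352e-05]), 'tool_pos': array([0.14377713, 0.53039093, 0.23022769]), 'eef_rot': array([[-9.65150876e-01,  2.61693036e-01, -7.35908039e-04],
       [ 2.61693989e-01,  9.65148980e-01, -1.92397485e-03],
       [ 2.06770073e-04, -2.04950872e-03, -9.99997878e-01]]), 'ft_force': array([-1.01562397,  0.06880772, -0.55811067]), 'ft_torque': array([-0.00371055,  0.01680358,  0.0632584 ]), 'gripper_force': 0.0, 'gripper_width': 1.0003169297154926}
```

View pics/scene0.png

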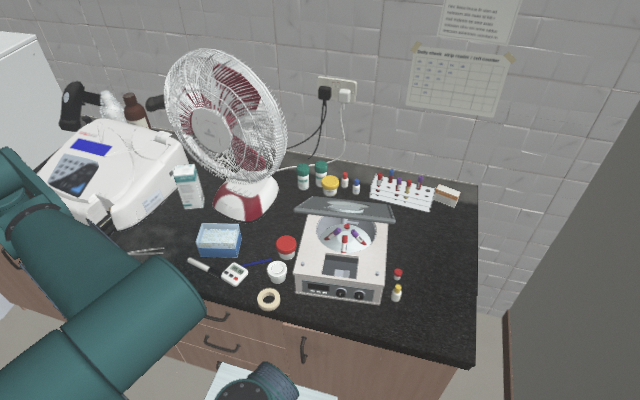

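View pics/top0.png

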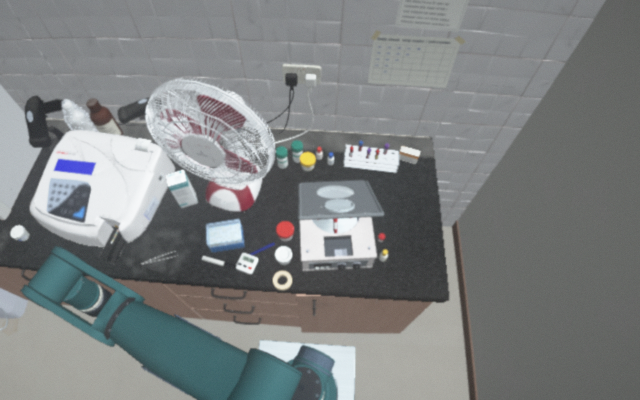

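The scene shows the centrifuge around (340,250), with the open lid's front edge at rows 200-220. In the top view it's around (340,230). I'll enlarge both.

Run:
```python
import cv2,numpy as np
a=cv2.imread("pics/scene0.png")[185:310,255:415]; b=cv2.imread("pics/top0.png")[170:280,265:400]
cv2.imwrite("pics/ca.png",cv2.resize(a,None,fx=5,fy=4.8,interpolation=3)[:600])
cv2.imwrite("pics/cb.png",cv2.resize(b,None,fx=5,fy=5,interpolation=3))
```

```text
(no output)
```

View pics/ca.png

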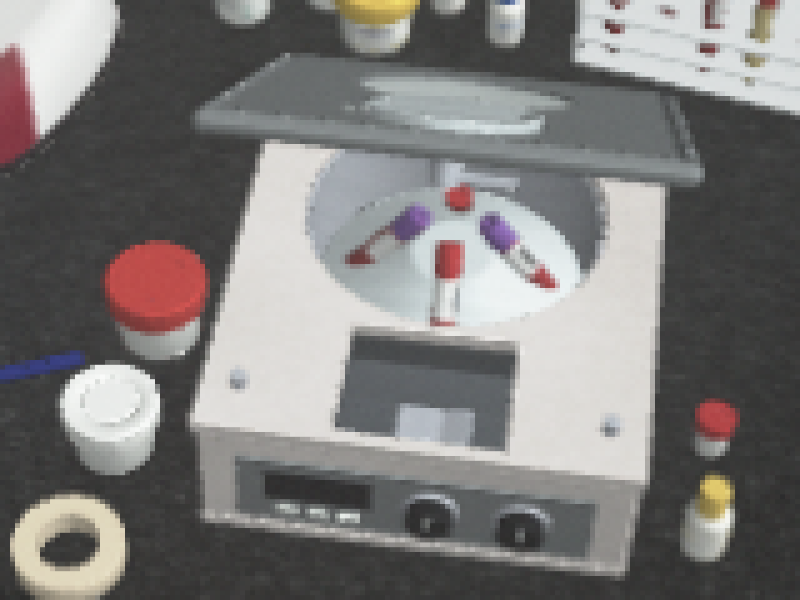

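View pics/cb.png

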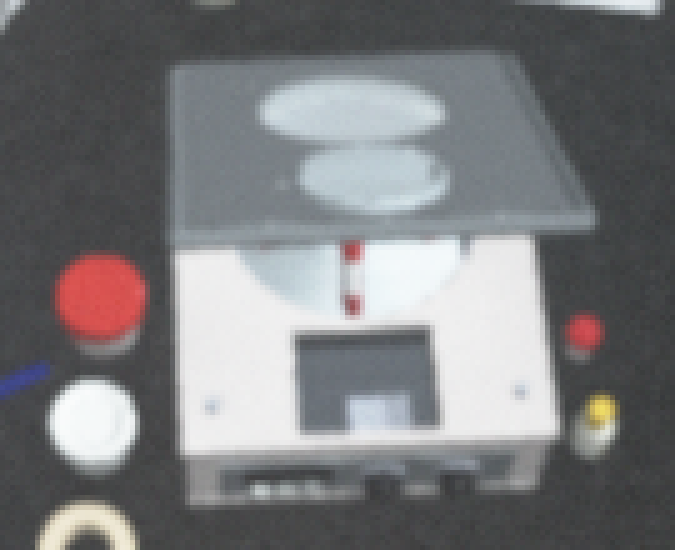

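The scene crop shows the deck's front corners at crop (192,422) and (645,482), and the lid's front corners at (195,118) and (700,170). In the top crop the deck corners are at (180,452) and (558,436), and the lid corners at (172,235) and (595,215). The fastener disc is at about (375,178). I'll fit a pose to these.

```bash
cat > h.py <<'E'
import numpy as np,cv2
from scipy.optimize import least_squares
from scipy.spatial.transform import Rotation as Ro
def proj(P,ci):
    r,_=cv2.Rodrigues(ci["R"]); K=np.array([[ci["fx"],0,ci["cx"]],[0,ci["fy"],ci["cy"]],[0,0,1.]])
    return cv2.projectPoints(np.array(P,float).reshape(-1,1,3),r,ci["t"],K,ci["dist_coeffs"])[0][:,0]
def frames(p):
    x,y,yaw,th,hx=p
    R=Ro.from_euler("z",yaw).as_matrix(); t=np.array([x,y,0])
    H=t+R@[hx,0,.117]; Rl=R@Ro.from_euler("y",th).as_matrix()
    return R,t,Rl,H
E
cat > fit.py <<'E'
from h import *
from cell import ctrl
D=lambda y:('d',(-.15,y,.115)); L=lambda x,y,z=.014:('l',(x,y,z))
pts=[D(.125),D(-.125),L(-.302,.13),L(-.302,-.13),L(0,.13),L(0,-.13)]
obs={"scene":[(192,422),(645,482),(195,118),(700,168),(285,55),(668,95)],"top":[(180,452),(558,436),(172,235),(595,213),(172,67),(518,52)]}
S={"scene":(5,4.8,255,185),"top":(5,5,265,170)}
CI={n:ctrl.camera_info(n) for n in S}
def W(p):
    R,t,Rl,H=frames(p); return [t+R@q if k=='d' else H+Rl@q for k,q in pts]
def res(p):
    o=[]
    for n,(sx,sy,ox,oy) in S.items():
        u=np.array(obs[n])/[sx,sy]+[ox,oy]-.3; o.append(proj(W(p),CI[n])-u)
    return np.concatenate(o).ravel()
f=least_squares(lambda p:np.r_[res(p),(p[4]-.15)/.01],[.6,-.1,0,.5,.15],loss="soft_l1"); print(f.x,np.round(res(f.x).reshape(-1,2),1).tolist())
R,t,Rl,H=frames(f.x)
for n,q in dict(CL=(-.26,.085,.014),CR=(-.26,-.085,.014),slot=(-.235,0,.006),edge=(-.302,0,.014)).items(): print(n,H+Rl@q, "shut",H+R@np.array(q))
E
python3 fit.py
```

```text
[ 0.55935461 -0.07195222  0.11622447  0.65575951  0.14138739] [[0.7, 0.2], [0.4, 0.2], [-0.6, -1.7], [1.8, 0.2], [-0.3, -0.6], [2.7, 0.2], [0.5, 0.1], [-0.8, -0.1], [-2.0, 0.3], [0.3, 1.1], [-1.7, -0.5], [-1.1, -0.1]]
CL [0.4937285  0.00596324 0.28663415] shut [ 0.43168537 -0.00128034  0.131     ]
CR [ 0.51344221 -0.16288987  0.28663415] shut [ 0.45139907 -0.17013344  0.131     ]
slot [ 0.51842112 -0.07673123  0.26504944] shut [ 0.46637356 -0.08280782  0.123     ]
edge [ 0.47052136 -0.08232356  0.31224413] shut [ 0.39982557 -0.09057734  0.131     ]
```

```bash
cat >> h.py <<'E'
def ray(uv,ci):
    K=np.array([[ci["fx"],0,ci["cx"]],[0,ci["fy"],ci["cy"]],[0,0,1.]])
    a=cv2.undistortPoints(np.array(uv,float).reshape(1,1,2),K,ci["dist_coeffs"])[0,0]
    return -ci["R"].T@ci["t"], ci["R"].T@np.r_[a,1]
def tri(obs):
    A=[];b=[]
    for uv,ci in obs:
        o,d=ray(uv,ci); d=d/np.linalg.norm(d); M=np.eye(3)-np.outer(d,d); A.append(M); b.append(M@o)
    return np.linalg.solve(sum(A),sum(b))
def plane(uv,ci,z):
    o,d=ray(uv,ci); return o+d*(z-o[2])/d[2]
E
python3 - <<'E'
from h import *; from cell import ctrl
s,t=ctrl.camera_info("scene"),ctrl.camera_info("top")
print("cage",tri([((225,115),s),((210,132),t)]), "rim right",tri([((286,125),s),((274,160),t)]))
print("foot",plane((245,205),s,0),plane((232,200),t,0),"spectro right front top",tri([((187,165),s),((168,160),t)]),tri([((115,228),s),((103,243),t)]))
E
```

```text
cage [0.70081056 0.3444703  0.38450072] rim right [0.53466847 0.0965096  0.49501806]
foot [0.70495737 0.33616602 0.        ] [0.67378741 0.34035958 0.        ] spectro right front top [0.83685546 0.64653095 0.01747514] [ 0.49982221  0.83038174 -0.07493017]
```

>>> drive_tool([
  {"grip": 0,"dz": -0.04},
  {"dz": -0.05},
  {"dz": -0.05},
  {"dz": -0.03},
])

```text
$.moves[0]: bad value
```

>>> drive_tool([
  {"grip": 0.0,"dz": -0.04,"az": -5},
  {"dz": -0.05,"az": -5},
  {"dz": -0.05,"az": -5},
  {"dz": -0.03},
])

```text
$.moves[0]: bad value
```

>>> drive_tool([
  {"dx": 0.0,"dy": 0.0,"dz": -0.04,"ax": 0.0,"ay": 0.0,"az": -5.0,"grip": 0.001},
  {"dx": 0.0,"dy": 0.0,"dz": -0.05,"ax": 0.0,"ay": 0.0,"az": -5.0,"grip": 0.001},
  {"dx": 0.0,"dy": 0.0,"dz": -0.05,"ax": 0.0,"ay": 0.0,"az": -5.0,"grip": 0.001},
  {"dx": 0.0,"dy": 0.0,"dz": -0.03,"ax": 0.0,"ay": 0.0,"az": 0.0,"grip": 0.001},
])

```text
clock: 0.6
tool_pos: [0.144, 0.5309, 0.4041]
eef_rot: [[-1.0, 0.003, 0.001], [0.003, 1.0, 0.003], [-0.001, 0.003, -1.0]]
ft_force: [0.5, 0.2, 0.1]
gripper_width: 0.145
gripper_force: 0.0
```

>>> drive_tool([
  {"dx": -0.026,"dy": -0.0385,"dz": 0,"ax": 0,"ay": 0,"az": 0,"grip": 0.001},
  {"dx": -0.026,"dy": -0.0385,"dz": 0,"ax": 0,"ay": 0,"az": 0,"grip": 0.001},
  {"dx": -0.026,"dy": -0.0385,"dz": 0,"ax": 0,"ay": 0,"az": 0,"grip": 0.001},
  {"dx": -0.026,"dy": -0.0385,"dz": 0,"ax": 0,"ay": 0,"az": 0,"grip": 0.001},
  {"dx": -0.026,"dy": -0.0385,"dz": 0,"ax": 0,"ay": 0,"az": 0,"grip": 0.001},
  {"dx": -0.026,"dy": -0.0385,"dz": 0,"ax": 0,"ay": 0,"az": 0,"grip": 0.001},
  {"dx": -0.0075,"dy": -0.044,"dz": 0,"ax": 0,"ay": 0,"az": 0,"grip": 0.001},
  {"dx": -0.0075,"dy": -0.044,"dz": 0,"ax": 0,"ay": 0,"az": 0,"grip": 0.001},
  {"dx": -0.0075,"dy": -0.044,"dz": 0,"ax": 0,"ay": 0,"az": 0,"grip": 0.001},
  {"dx": -0.0075,"dy": -0.044,"dz": 0,"ax": 0,"ay": 0,"az": 0,"grip": 0.001},
  {"dx": -0.0075,"dy": -0.044,"dz": 0,"ax": 0,"ay": 0,"az": 0,"grip": 0.001},
  {"dx": -0.0075,"dy": -0.044,"dz": 0,"ax": 0,"ay": 0,"az": 0,"grip": 0.001},
  {"dx": -0.0075,"dy": -0.044,"dz": 0,"ax": 0,"ay": 0,"az": 0,"grip": 0.001},
  {"dx": -0.0075,"dy": -0.044,"dz": 0,"ax": 0,"ay": 0,"az": 0,"grip": 0.001},
])

```text
clock: 2.35
tool_pos: [0.358, -0.0542, 0.4009]
eef_rot: [[-1.0, 0.003, -0.0], [0.003, 1.0, 0.0], [0.0, 0.0, -1.0]]
ft_force: [0.1, -0.4, -0.8]
gripper_width: 0.01
gripper_force: 0.0
```

Run:
```python
from cell import ctrl
import cv2
s=ctrl.state(); print(s["tool_pos"],s["qpos"],s["clock"])
cv2.imwrite("pics/w1.png",ctrl.read_camera("wrist")[:,:,::-1])
```

```text
[ 0.35803675 -0.0542452   0.40092271] [-1.76224277e+01 -1.70155937e+01  7.92443106e+01  1.86468054e-02
  1.17789247e+02 -1.07432755e+02] 2.35
```

View pics/w1.png

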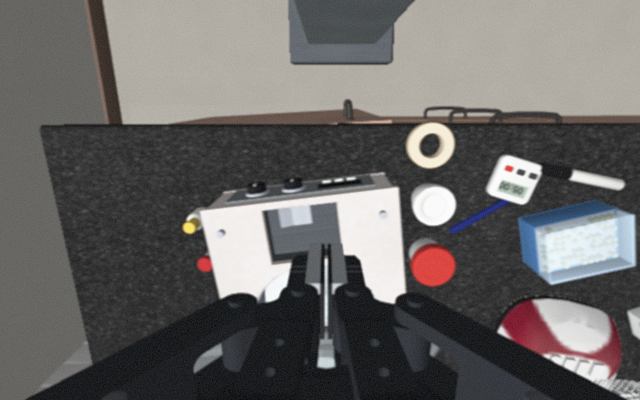

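The wrist view is upside down, with the fingers in front. The deck's front corners are at (202,212) and (400,188), and the fan foot is at lower right.

Run:
```python
from h import *; from cell import ctrl
w=ctrl.camera_info("wrist")
print(plane((400,188),w,.115),plane((202,212),w,.115))
R,t,_,_=frames([ 0.55935461,-0.07195222,0.11622447,.65,.141])
print(t+R@[-.15,.125,.115],t+R@[-.15,-.125,.115])
```

```text
[0.39711489 0.03208527 0.115     ] [ 0.42663574 -0.22000852  0.115     ]
[0.39587121 0.03481002 0.115     ] [ 0.42486195 -0.21350336  0.115     ]
```

>>> drive_tool([
  {"dx": -0.039,"dy": -0.0275,"dz": 0,"ax": 0,"ay": 0,"az": 0,"grip": 0.001},
  {"dx": -0.039,"dy": -0.0275,"dz": 0,"ax": 0,"ay": 0,"az": 0,"grip": 0.001},
  {"dx": -0.039,"dy": -0.0275,"dz": 0,"ax": 0,"ay": 0,"az": 0,"grip": 0.001},
  {"dx": -0.039,"dy": -0.0275,"dz": 0.02,"ax": 0,"ay": 0,"az": 0,"grip": 0.001},
  {"dx": 0,"dy": 0,"dz": 0.03,"ax": 0,"ay": 0,"az": 0,"grip": 0.001},
])

```text
clock: 3.02
tool_pos: [0.5161, -0.1651, 0.3476]
eef_rot: [[-1.0, 0.005, -0.004], [0.005, 1.0, 0.001], [0.004, 0.001, -1.0]]
ft_force: [-0.8, -0.2, 0.2]
gripper_width: 0.011
gripper_force: 0.0
```

>>> drive_tool([
  {"dx": 0,"dy": 0,"dz": 0.03,"ax": 0,"ay": 0,"az": 0,"grip": 0.001},
  {"dx": 0,"dy": 0,"dz": 0.02,"ax": 0,"ay": 0,"az": 0,"grip": 0.001},
  {"dx": 0.008,"dy": 0,"dz": 0.014,"ax": 0,"ay": 0,"az": 0,"grip": 0.001},
  {"dx": 0.008,"dy": 0,"dz": 0.014,"ax": 0,"ay": 0,"az": 0,"grip": 0.001},
  {"dx": 0.008,"dy": -0.001,"dz": 0.014,"ax": 0,"ay": 0,"az": 0,"grip": 0.001},
  {"dx": 0.008,"dy": -0.001,"dz": 0.016,"ax": 0,"ay": 0,"az": 0,"grip": 0.001},
])

```text
clock: 3.78
tool_pos: [0.4815, -0.1649, 0.2426]
eef_rot: [[-1.0, 0.003, -0.0], [0.003, 1.0, 0.0], [0.0, 0.0, -1.0]]
ft_force: [-1.0, 0.4, 0.3]
gripper_width: 0.013
gripper_force: 0.2
```

>>> drive_tool([
  {"dx": 0.005,"dy": -0.001,"dz": 0.018,"ax": 0,"ay": 0,"az": 0,"grip": 0.001},
  {"dx": 0.005,"dy": -0.001,"dz": 0.018,"ax": 0,"ay": 0,"az": 0,"grip": 0.001},
  {"dx": 0.006,"dy": -0.001,"dz": 0.018,"ax": 0,"ay": 0,"az": 0,"grip": 0.001},
  {"dx": 0.005,"dy": 0,"dz": 0.018,"ax": 0,"ay": 0,"az": 0,"grip": 0.001},
  {"dx": 0.005,"dy": 0,"dz": 0.015,"ax": 0,"ay": 0,"az": 0,"grip": 0.001},
  {"dx": 0.002,"dy": 0,"dz": 0.012,"ax": 0,"ay": 0,"az": 0,"grip": 0.001},
  {"dx": 0.001,"dy": 0,"dz": 0.007,"ax": 0,"ay": 0,"az": 0,"grip": 0.001},
  {"dx": 0,"dy": 0,"dz": 0.005,"ax": 0,"ay": 0,"az": 0,"grip": 0.001},
  {"dx": 0,"dy": 0,"dz": 0.003,"ax": 0,"ay": 0,"az": 0,"grip": 0.001},
  {"dx": 0,"dy": 0,"dz": 0,"ax": 0,"ay": 0,"az": 0,"grip": 0.001},
])

```text
clock: 5.03
tool_pos: [0.4528, -0.1681, 0.131]
eef_rot: [[-1.0, 0.003, 0.0], [0.003, 1.0, -0.0], [-0.0, -0.0, -1.0]]
ft_force: [-4.1, 2.6, 9.0]
gripper_width: 0.012
gripper_force: 4.1
```

>>> drive_tool([
  {"dx": 0,"dy": 0,"dz": -0.02,"ax": 0,"ay": 0,"az": 0,"grip": 0.001},
  {"dx": 0,"dy": 0,"dz": -0.04,"ax": 0,"ay": 0,"az": 0,"grip": 0.035},
  {"dx": 0.005,"dy": 0.015,"dz": -0.05,"ax": 0,"ay": 0,"az": 0,"grip": 0.035},
  {"dx": 0.01,"dy": 0.025,"dz": -0.05,"ax": 0,"ay": 0,"az": 0,"grip": 0.035},
  {"dx": 0.01,"dy": 0.025,"dz": -0.05,"ax": 0,"ay": 0,"az": 0,"grip": 0.035},
  {"dx": 0,"dy": 0.005,"dz": -0.02,"ax": 0,"ay": 0,"az": 0,"grip": 0.035},
  {"dx": 0,"dy": 0,"dz": 0,"ax": 0,"ay": 0,"az": 0,"grip": 0.035},
  {"dx": 0,"dy": 0,"dz": 0,"ax": 0,"ay": 0,"az": 0,"grip": 0.035},
])

```text
clock: 6.02
tool_pos: [0.4281, -0.0983, 0.3577]
eef_rot: [[-1.0, 0.003, -0.002], [0.003, 1.0, 0.001], [0.002, 0.001, -1.0]]
ft_force: [0.6, 0.5, 0.4]
gripper_width: 0.405
gripper_force: 0.0
```

Run:
```python
from h import *; from cell import ctrl
s=ctrl.state(); print(s["tool_pos"],s["gripper_width"]); w=ctrl.camera_info("wrist")
im=ctrl.read_camera("wrist")[:,:,::-1]; cv2.imwrite("pics/w2.png",im)
p=proj([[.467,-.086,.131]],w)[0]; print("pred slot",p, {k:w[k] for k in("R","t")})
```

```text
[ 0.42808247 -0.09825059  0.35769122] 0.4053731301977705
pred slot [337.81590717 202.09584125] {'R': array([[ 2.85520306e-03,  9.99995918e-01,  1.05963086e-04],
       [ 9.61085925e-01, -2.77337758e-03,  2.76235682e-01],
       [ 2.76234849e-01, -6.86869335e-04, -9.61089921e-01]]), 't': array([ 0.09791041, -0.4824761 ,  0.38208797])}
```

View pics/w2.png

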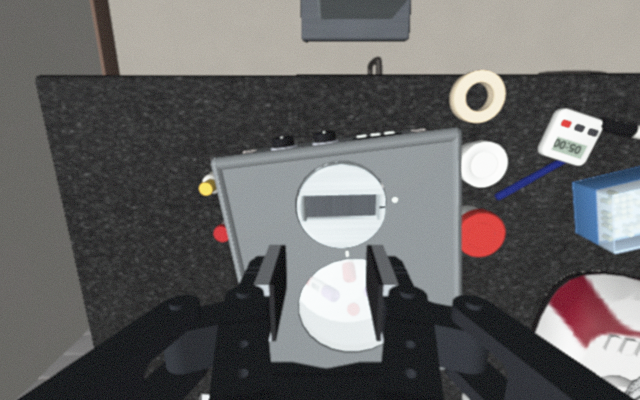

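The wrist view shows the disc centred at about (341,205), with the slot running (303,206) to (378,204), so it lies nearly along the tool's y. The pots, tape and vials are where they were.

Run:
```python
from h import *; from cell import ctrl
w=ctrl.camera_info("wrist"); im=cv2.imread("pics/w2.png")
g=cv2.cvtColor(im,6)[155:256,290:392]; m=((g<110)*255).astype(np.uint8)
n,l,st,c=cv2.connectedComponentsWithStats(m)
for i in range(1,n):
    if 600<st[i,4]<3500: print(st[i],c[i]+[290,155],[ (cv2.minAreaRect(np.argwhere(l==i)[:,::-1].astype(np.float32)))])
for z,uv in((.144,(341,205)),(.130,(341,205))): print(plane(uv,w,z))
print(plane((303,206.5),w,.144),plane((378,204),w,.144))
```

```text
[  15   41   70   21 1281] [339.62607338 205.26385636] [((49.59498596191406, 50.207191467285156), (19.21624183654785, 69.41340637207031), 87.99044799804688)]
[ 0.46583403 -0.08301406  0.144     ]
[ 0.47007857 -0.08238339  0.13      ]
[ 0.46736618 -0.12332783  0.144     ] [ 0.46485423 -0.0438366   0.144     ]
```

>>> drive_tool([
  {"dx": -0.02,"dy": 0.008,"dz": 0.03,"ax": 0,"ay": 0,"az": -2,"grip": 0.035},
  {"dx": -0.019,"dy": 0.007,"dz": 0.05,"ax": 0,"ay": 0,"az": 0,"grip": 0.035},
  {"dx": 0,"dy": 0,"dz": 0.05,"ax": 0,"ay": 0,"az": 0,"grip": 0.035},
  {"dx": 0,"dy": 0,"dz": 0.045,"ax": 0,"ay": 0,"az": 0,"grip": 0.035},
  {"dx": 0,"dy": 0,"dz": 0.015,"ax": 0,"ay": 0,"az": 0,"grip": 0.035},
  {"dx": 0,"dy": 0,"dz": 0,"ax": 0,"ay": 0,"az": 0,"grip": 0.035},
])

```text
clock: 6.82
tool_pos: [0.4662, -0.0825, 0.1681]
eef_rot: [[-1.0, -0.031, -0.003], [-0.031, 1.0, 0.001], [0.003, 0.001, -1.0]]
ft_force: [-0.1, -0.1, 0.8]
gripper_width: 0.411
gripper_force: 0.0
```

Run:
```python
from h import *; from cell import ctrl
s=ctrl.state(); print(s["tool_pos"],s["gripper_width"])
im=ctrl.read_camera("wrist")[:,:,::-1]; cv2.imwrite("pics/w3.png",im)
```

```text
[ 0.46620062 -0.08253761  0.16811118] 0.4107970195543174
```

View pics/w3.png

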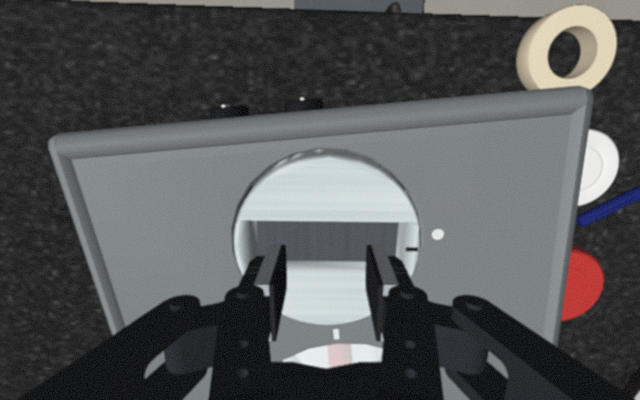

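The disc is centred at about (327,238), with the slot along rows 222-262. The fingers are centred on it sideways.

Run:
```python
from h import *; from cell import ctrl
w=ctrl.camera_info("wrist"); print(plane((327,238),w,.144),proj([[.4662,-.0825,.144],[.4662+.015,-.0825,.144],[.4662-.015,-.0825,.144]],w))
```

```text
[ 0.46629516 -0.08313035  0.144     ] [[328.22567404 237.86535484]
 [327.26404372 264.25157076]
 [329.23268727 210.23926045]]
```

>>> drive_tool([
  {"dx": 0,"dy": 0,"dz": 0.01,"ax": 0,"ay": 0,"az": 0,"grip": 0.035},
  {"dx": 0,"dy": 0,"dz": 0.01,"ax": 0,"ay": 0,"az": 0,"grip": 0.035},
  {"dx": 0,"dy": 0,"dz": 0.008,"ax": 0,"ay": 0,"az": 0,"grip": 0.035},
  {"dx": 0,"dy": 0,"dz": 0,"ax": 0,"ay": 0,"az": 0,"grip": 0.035},
])

```text
clock: 7.38
tool_pos: [0.4663, -0.0823, 0.1403]
eef_rot: [[-0.999, -0.032, -0.002], [-0.032, 0.999, 0.001], [0.002, 0.001, -1.0]]
ft_force: [-0.3, 0.4, 0.2]
gripper_width: 0.413
gripper_force: 0.0
```

Centred. Going down into the slot.

>>> drive_tool([
  {"dx": 0,"dy": 0,"dz": 0.005,"ax": 0,"ay": 0,"az": 0,"grip": 0.035},
  {"dx": 0,"dy": 0,"dz": 0.005,"ax": 0,"ay": 0,"az": 0,"grip": 0.035},
  {"dx": 0,"dy": 0,"dz": 0.004,"ax": 0,"ay": 0,"az": 0,"grip": 0.035},
  {"dx": 0,"dy": 0,"dz": 0,"ax": 0,"ay": 0,"az": 0,"grip": 0.035},
])

```text
clock: 7.88
tool_pos: [0.4669, -0.0825, 0.1273]
eef_rot: [[-0.999, -0.032, -0.0], [-0.032, 0.999, -0.0], [0.0, -0.0, -1.0]]
ft_force: [-1.9, -1.0, 1.2]
gripper_width: 0.412
gripper_force: 0.9
```

>>> drive_tool([
  {"dx": 0,"dy": 0,"dz": 0.003,"ax": 0,"ay": 0,"az": 0,"grip": 0.035},
  {"dx": 0,"dy": 0,"dz": 0.003,"ax": 0,"ay": 0,"az": 0,"grip": 0.035},
  {"dx": 0,"dy": 0,"dz": 0.003,"ax": 0,"ay": 0,"az": 0,"grip": 0.035},
  {"dx": 0,"dy": 0,"dz": 0,"ax": 0,"ay": 0,"az": 0,"grip": 0.035},
])

```text
clock: 8.38
tool_pos: [0.4669, -0.0826, 0.1218]
eef_rot: [[-0.999, -0.032, 0.001], [-0.032, 0.999, -0.001], [-0.001, -0.001, -1.0]]
ft_force: [-9.8, 1.3, 19.1]
gripper_width: 0.411
gripper_force: 9.0
```

>>> drive_tool([
  {"dx": 0,"dy": 0,"dz": -0.001,"ax": 0,"ay": 0,"az": 5,"grip": 0.035},
  {"dx": 0,"dy": 0,"dz": 0,"ax": 0,"ay": 0,"az": 7,"grip": 0.035},
  {"dx": 0,"dy": 0,"dz": 0,"ax": 0,"ay": 0,"az": 7,"grip": 0.035},
  {"dx": 0,"dy": 0,"dz": 0,"ax": 0,"ay": 0,"az": 7,"grip": 0.035},
  {"dx": 0,"dy": 0,"dz": 0,"ax": 0,"ay": 0,"az": 0,"grip": 0.035},
])

```text
clock: 9.0
tool_pos: [0.4665, -0.0824, 0.1219]
eef_rot: [[-0.912, 0.41, 0.0], [0.41, 0.912, -0.0], [-0.0, -0.0, -1.0]]
ft_force: [-8.6, 0.9, 14.6]
gripper_width: 0.408
gripper_force: 7.4
```

```bash
python3 -c "
from cell import ctrl
s=ctrl.state();print(s['ft_torque'],s['ft_force'],s['qpos'])"
```

```text
[ 0.22335357  1.32628016 -0.10370359] [-8.55910488  0.87708755 14.60031856] [-1.68741116e+01 -1.98069664e+00  9.82498887e+01 -8.88124514e-03
  8.37158129e+01 -8.26614818e+01]
```

>>> drive_tool([
  {"dx": 0,"dy": 0,"dz": 0,"ax": 0,"ay": 0,"az": 7,"grip": 0.035},
  {"dx": 0,"dy": 0,"dz": 0,"ax": 0,"ay": 0,"az": 7,"grip": 0.035},
  {"dx": 0,"dy": 0,"dz": 0,"ax": 0,"ay": 0,"az": 7,"grip": 0.035},
  {"dx": 0,"dy": 0,"dz": 0,"ax": 0,"ay": 0,"az": 7,"grip": 0.035},
  {"dx": 0,"dy": 0,"dz": 0,"ax": 0,"ay": 0,"az": 7,"grip": 0.035},
  {"dx": 0,"dy": 0,"dz": 0,"ax": 0,"ay": 0,"az": 7,"grip": 0.035},
  {"dx": 0,"dy": 0,"dz": 0,"ax": 0,"ay": 0,"az": 7,"grip": 0.035},
  {"dx": 0,"dy": 0,"dz": 0,"ax": 0,"ay": 0,"az": 7,"grip": 0.035},
  {"dx": 0,"dy": 0,"dz": 0,"ax": 0,"ay": 0,"az": 0,"grip": 0.035},
])

```text
clock: 10.12
tool_pos: [0.4663, -0.0818, 0.1218]
eef_rot: [[-0.17, 0.985, -0.0], [0.985, 0.17, 0.001], [0.001, -0.0, -1.0]]
ft_force: [-8.1, 3.6, 15.6]
gripper_width: 0.409
gripper_force: 7.7
```

```bash
python3 -c "
from cell import ctrl
s=ctrl.state();print(s['ft_torque'],s['ft_force'],s['qpos'])"
```

```text
[ 0.47353821  1.34529678 -0.11150146] [-8.07837453  3.56768126 15.61680766] [-1.68539356e+01 -1.98794004e+00  9.82593762e+01  4.92323087e-02
  8.37684050e+01 -2.66616839e+01]
```

Tool y is now at 9.8°. I'll keep turning to the stop and watch the torque.

>>> drive_tool([
  {"dx": 0,"dy": 0,"dz": 0,"ax": 0,"ay": 0,"az": 5,"grip": 0.035},
  {"dx": 0,"dy": 0,"dz": 0,"ax": 0,"ay": 0,"az": 4,"grip": 0.035},
  {"dx": 0,"dy": 0,"dz": 0,"ax": 0,"ay": 0,"az": 3,"grip": 0.035},
  {"dx": 0,"dy": 0,"dz": 0,"ax": 0,"ay": 0,"az": 0,"grip": 0.035},
])

```text
clock: 10.62
tool_pos: [0.4684, -0.0821, 0.1219]
eef_rot: [[0.037, 0.999, 0.005], [0.999, -0.037, 0.0], [0.0, 0.005, -1.0]]
ft_force: [-2.0, 2.9, 11.3]
gripper_width: 0.41
gripper_force: 8.6
```

```bash
python3 -c "
from cell import ctrl
s=ctrl.state();print(s['ft_torque'],s['ft_force'],s['qpos'])"
```

```text
[0.31501876 0.51386133 0.15173611] [-2.03941543  2.85410852 11.25143222] [-1.68417395e+01 -1.93816586e+00  9.82004032e+01  9.19678397e-02
  8.34823748e+01 -1.47290988e+01]
```

>>> drive_tool([
  {"dx": 0,"dy": 0,"dz": 0,"ax": 0,"ay": 0,"az": 3,"grip": 0.035},
  {"dx": 0,"dy": 0,"dz": 0,"ax": 0,"ay": 0,"az": 0,"grip": 0.035},
])

```text
clock: 10.88
tool_pos: [0.4686, -0.0817, 0.122]
eef_rot: [[0.086, 0.996, 0.005], [0.996, -0.086, 0.001], [0.001, 0.005, -1.0]]
ft_force: [-1.2, 3.1, 11.3]
gripper_width: 0.409
gripper_force: 26.8
```

```bash
python3 -c "
from cell import ctrl
s=ctrl.state();print(s['ft_torque'],s['ft_force'],s['qpos'])"
```

```text
[0.49893104 0.38904974 1.2767443 ] [-1.19487859  3.09766077 11.29057326] [-16.80509072  -1.9343452   98.19423459   0.1172549   83.46651457
 -11.89098879]
```

The torque jumped to 1.3 N m, so the fastener is at its stop. I'll ease off within the slack and lift out.

>>> drive_tool([
  {"dx": 0,"dy": 0,"dz": 0,"ax": 0,"ay": 0,"az": -5,"grip": 0.035},
  {"dx": 0,"dy": 0,"dz": -0.004,"ax": 0,"ay": 0,"az": -5,"grip": 0.035},
  {"dx": 0,"dy": 0,"dz": -0.01,"ax": 0,"ay": 0,"az": 0,"grip": 0.035},
  {"dx": 0,"dy": 0,"dz": -0.02,"ax": 0,"ay": 0,"az": 0,"grip": 0.035},
  {"dx": 0,"dy": 0,"dz": -0.05,"ax": 0,"ay": 0,"az": 0,"grip": 0.035},
  {"dx": 0,"dy": 0,"dz": -0.06,"ax": 0,"ay": 0,"az": 0,"grip": 0.035},
  {"dx": 0,"dy": -0.04,"dz": -0.06,"ax": 0,"ay": 0,"az": 0,"grip": 0.035},
  {"dx": 0,"dy": -0.04,"dz": -0.02,"ax": 0,"ay": 0,"az": 0,"grip": 0.035},
  {"dx": 0,"dy": -0.01,"dz": 0,"ax": 0,"ay": 0,"az": 0,"grip": 0.035},
  {"dx": 0,"dy": 0,"dz": 0,"ax": 0,"ay": 0,"az": 0,"grip": 0.035},
])

```text
clock: 12.12
tool_pos: [0.3823, -0.0896, 0.3347]
eef_rot: [[-0.083, 0.997, 0.0], [0.997, 0.083, 0.0], [0.0, 0.0, -1.0]]
ft_force: [0.4, 0.0, 0.4]
gripper_width: 0.409
gripper_force: 0.0
```

Run:
```python
from h import *; from cell import ctrl
print(ctrl.state()["tool_pos"])
a=ctrl.read_camera("wrist")[:,:,::-1]; b=ctrl.read_camera("top")[170:280,265:400,::-1]
a=cv2.resize(a,(480,300)); b=cv2.resize(b,(312,254),interpolation=3)
o=np.zeros((300,792,3),np.uint8); o[:,:480]=a; o[:254,480:]=b; cv2.imwrite("pics/f.png",o)
```

```text
[ 0.38233765 -0.08964043  0.33466231]
```

View pics/f.png

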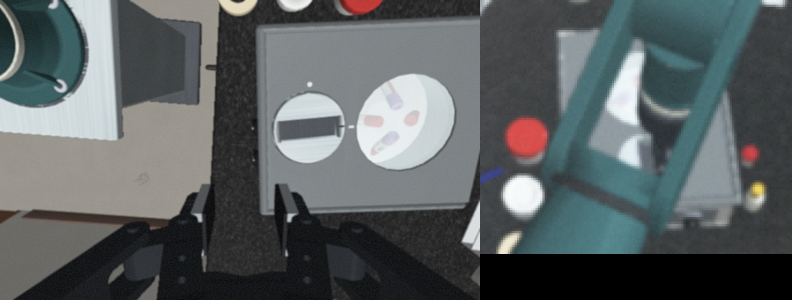

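The slot now runs front to back, parallel to the lid's sides and in line with its lock mark. The lid is down, nothing around it has moved, and the arm is clear.

```bash
python3 -c "
from cell import ctrl
print(ctrl.close_job())"
```

```text
the job is handed in; nothing more can be done
None
```

The lid is shut, the fastener is turned a full quarter turn clockwise to its stop, the arm is clear, and the job was handed in at about 12 s; no verdict came back.

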